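# Release the latched key of the bench switch box

## Robot

A 6-joint arm with a two-finger parallel gripper is mounted at the origin on a cart in front of the work surface, level with it; the furniture and walls round the work are solid. World frame = base frame: x ahead of the robot, y to its left, z up, the work surface at z = 0. Lengths are in m, angles in rad, forces in N, time in s.
With the tool pointing down it reaches from about 0.275 to 1 m from the base axis. Payload 8.4 kg.
Tool frame: the origin (TCP) lies on the centre line of the jaws, within the pads' length; the fingertips stand 17 mm ahead of it and the grasp point (between the pads) lies 2 mm behind it (bot.tcp_to_tips is the z of the fingertips in the tool frame, in m); z points along the fingers, y is the line along which they close (so a half turn about z gives the same grasp; the last joint's range is limited). The gripper opens to 85 mm and grips with 20 to 120 N. Pads are 22 mm wide; open, the fingers measure 114 mm over their backs; the gripper's body (76 mm by 85 mm) begins 54 mm behind the grasp point. The pads swing forward as they close: fully open they stand 13 mm farther back than shut.
Start: joints at [1.098, 0.353, 1.633, -0, 1.155, -0.002], TCP at [0.283, 0.557, 0.248] pointing down, gripper open.
Joint ranges: [-2.63, 2.63], [-0.92, 2.1], [0.06, 2.66], [-1.3, 4.44], [0, 2.69], [-3.02, 3.02]. Speed limits (rad/s): [2.22, 2.22, 2.79, 3.14, 3.14, 3.14].

## Interface

Orientations are given as a unit quaternion [x, y, z, w].
In Python, from workcell import bot, hand, kinematics, get_obs, vision, hand_in gives the robot as it stands. The module is installed in compiled form; this text tells all that it offers. Calls block until the motion is done:
- bot.reach(position, orientation): joint-space move of the TCP to a pose.
- bot.servo_line(position, ori=None, velocity=0.15): straight line of the TCP; ori=None keeps the orientation; velocity is the mean speed in m/s.
- bot.goto_joints(angles): joint-space move.
- hand.move_gripper(opening, strength=None): finger opening in m; strength is the grip in N (None keeps the last); returns when the fingers have stopped.
- bot.dwell(seconds).
- kinematics.solve_ik(position, orientation): joint angles nearest the present ones, or None.
- get_obs(): the state.
- vision.read_camera(name): name is "scene" or "side" or "wrist"; returns a dict with "frame" (420x560x3 uint8, red, green, blue), "intrinsics" (3x3 intrinsics, pixels), "view" (4x4, takes a point from world to camera coordinates). Camera axes: x right, y down, z forward; pixel columns grow to the right and rows downward; lengths in m; the calibration is good to about 2 mm. A picture is of the moment at which its call begins. There is no depth.
A pose or a line that the arm cannot do raises bot.IKError and nothing moves.
- hand_in(): hands the job in; it is judged then, once.
The state is a dict: "time_s": time; "joint_pos": joint angles; "joint_vel": joint speeds; "joint_efforts": joint torques, N m; "position": TCP position; "orientation": TCP orientation; "wrist_force": force on the tool from outside, world axes, zero at the start; "ft_torque": the same for the moment, N m; "gripper_width": finger opening in m; "grip_force": force on a finger pad.
Only numpy, scipy, OpenCV 4.12 (cv2) and the standard library are available. Lean on these libraries where they do the work, as an engineer would, in place of code of your own. Each camera call takes 0.05 s, during which the arm holds its last target. There are 200 camera calls.

## Task

One of the four identical yellow keys of the switch box on the bench has been left latched down: feel for it with light taps of a fingertip (the up keys give softly, the latched one is firm), then press it all the way down and let go so that it springs up. Do not push any of the other keys in more than a light tap does, so that at the end all four stand fully up. Leave the tools, tins and parts round the box where they are.

Things in the scene. Friction and masses are not known exactly. Their poses are not given: they have to be found in the camera images.
- key_box: Grey switch box with aluminium deck, fixed on a wooden plinth: 100 (x) by 270 (y) by 46 mm. Origin: centre of its underside, which is 0 to 30 mm above the bench; y runs along the row to place 1 (robot's left), turned up to 0.35 rad. Four identical yellow keys, 32 (x) by 34 mm (y), at y = +84, +28, -28, -84 mm, z = 66 mm (tops, up); worn, so uneven by up to 2 mm. Black collars round them rise to 50.5 mm.
- place_1 (a point): Fixed point of the box at key place 1 (leftmost seen from the robot): on the key's vertical centre line, 66 mm above the box's underside, the nominal height of an up key's top. It does not move with the key.
- place_2 (a point): Fixed point of the box at key place 2 (second from left seen from the robot): on the key's vertical centre line, 66 mm above the box's underside, the nominal height of an up key's top. It does not move with the key.
- place_3 (a point): Fixed point of the box at key place 3 (third from left seen from the robot): on the key's vertical centre line, 66 mm above the box's underside, the nominal height of an up key's top. It does not move with the key.
- place_4 (a point): Fixed point of the box at key place 4 (rightmost seen from the robot): on the key's vertical centre line, 66 mm above the box's underside, the nominal height of an up key's top. It does not move with the key.
- key_a (a joint): The latched key, its travel down: 0.004 m latched at the start, 0.011 m at the bottom, 0 m up. Which of the four places it occupies changes and is not told: find it by touch. Firm: does not give below about 6 N (a free key gives at 1 N). At the bottom (7 mm below where it sat; reaching it takes about 8 N, pressing on to 15 N does no harm) its catch lets go and it springs up to 0 once the finger lifts; pressed less far it stays latched.
- key_b (a joint): One of the three up keys, its travel down: 0 m up, 0.011 m at the bottom, where it would latch. Which place it occupies changes from run to run and is not told. Soft: starts to give at about 1 N, is about 4 mm down at 3 N and 8 mm down at about 5 N; a light tap springs back. More than 8 mm is a mistake.
- key_c (a joint): One of the three up keys, its travel down: 0 m up, 0.011 m at the bottom, where it would latch. Which place it occupies changes from run to run and is not told. Soft: starts to give at about 1 N, is about 4 mm down at 3 N and 8 mm down at about 5 N; a light tap springs back. More than 8 mm is a mistake.
- key_d (a joint): One of the three up keys, its travel down: 0 m up, 0.011 m at the bottom, where it would latch. Which place it occupies changes from run to run and is not told. Soft: starts to give at about 1 N, is about 4 mm down at 3 N and 8 mm down at about 5 N; a light tap springs back. More than 8 mm is a mistake.
- tape_roll: Roll of black tape lying flat, 73 mm across, 19 mm high. Origin: the middle of its underside. Bystander: leave it where it is.
- bearing_cup: Steel ring, 44 mm across, 12 mm high. Origin: the middle of its underside. Bystander: leave it where it is.
- hub_front: Grey wheel hub, 100 mm long, 43 mm thick, lying. Origin: the middle of its underside. Bystander: leave it where it is.
- jar_bolts: Green jar with white lid, 66 mm across, 90 mm high. Origin: the middle of its underside. Bystander: leave it where it is.
- hex_8: L-shaped hex key, 114 by 44 mm, 8 mm thick, lying. Origin: the middle of its underside. Bystander: leave it where it is.
- grease_tin: Open blue tin, 86 mm across, 45 mm high. Origin: the middle of its underside. Bystander: leave it where it is.

How it is judged:
By the outcome, as a careful person would: the job done as asked, in the order asked, and still so for the second after the job is handed in, with the robot touching nothing.
It also fails if it takes over 54 s, if anything falls off the work surface, if the arm or the gripper's body presses on something with over 40 N, if the wrist force passes 120 N, or if a joint passes its speed limit or range.

## Working session

There is one attempt and no reset: what is moved stays moved. The work goes in short steps, each a Python script; the robot and the scene stay as the last script left them, time stands still between calls to the robot, and variables do not carry over. Pictures are saved under pics/ and viewed, at most 10 in all, crops included, and the job is handed in when it is done.

```bash
mkdir -p pics
python3 - <<'E'
from workcell import *
import cv2,numpy as np
for n in("scene","side"):
    c=vision.read_camera(n);cv2.imwrite(f"pics/{n}0.png",c["frame"][:,:,::-1]);np.savez(f"{n}0.npz",**c)
    print(n,np.linalg.inv(c["view"])[:3].round(3).tolist(),c["intrinsics"].round(1).tolist())
o=get_obs();print(o["time_s"],o["orientation"],o["wrist_force"],bot.tcp_to_tips)
E
```

```text
scene [[0.801, -0.352, 0.484, 0.012], [-0.598, -0.477, 0.644, -0.905], [0.005, -0.805, -0.593, 0.77]] [[458.3, 0.0, 276.5], [0.0, 458.3, 208.2], [0.0, 0.0, 1.0]]
side [[0.853, -0.299, 0.428, -0.062], [-0.522, -0.473, 0.71, -1.193], [-0.01, -0.829, -0.559, 0.942]] [[475.4, 0.0, 274.9], [0.0, 475.4, 198.1], [0.0, 0.0, 1.0]]
0.1 [ 2.33223166e-01  9.72423054e-01 -5.85468586e-04 -1.27266550e-04] [ 0.43922267  0.17724811 -0.91967442] 0.017
```

View pics/scene0.png

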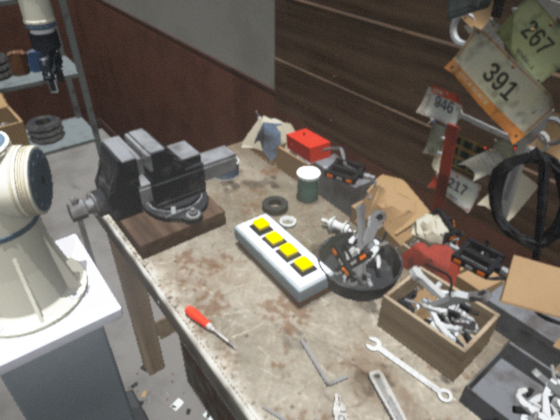

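View pics/side0.png

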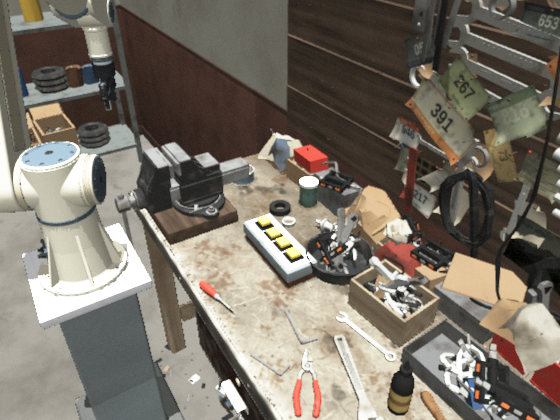

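Both views show the box mid-bench, with the keys in the scene view at about (262,224), (272,240), (286,251) and (304,265). The vise is to its left and the tray of parts is behind it. Next I triangulate the key tops.

```bash
cat > h.py <<'E'
import cv2,numpy as np
def yellow(f,amin=30):
    hsv=cv2.cvtColor(f,cv2.COLOR_RGB2HSV)
    m=cv2.inRange(hsv,(24,150,120),(34,255,255))
    n,l,s,c=cv2.connectedComponentsWithStats(m)
    return sorted([(c[i].round(1).tolist(),int(s[i,4]),s[i,:4].tolist()) for i in range(1,n) if s[i,4]>=amin])
def ray(c,p):
    T=np.linalg.inv(c["view"]);d=T[:3,:3]@np.linalg.inv(c["intrinsics"])@[p[0],p[1],1]
    return T[:3,3],d
def onplane(c,p,z):
    o,d=ray(c,p);return o+d*(z-o[2])/d[2]
def tri(c1,p1,c2,p2):
    P=[c["intrinsics"]@c["view"][:3] for c in(c1,c2)]
    X=cv2.triangulatePoints(P[0],P[1],np.array(p1,float),np.array(p2,float));return X[:3,0]/X[3,0]
E
python3 - <<'E'
from h import *
a,b=np.load("scene0.npz"),np.load("side0.npz")
ya,yb=yellow(a["frame"]),yellow(b["frame"]);print(ya);print(yb)
pts=[tri(a,p[0],b,q[0]) for p,q in zip([y for y in ya if 200<y[0][1]<280],[y for y in yb if 200<y[0][1]<280])]
print(np.round(pts,4))
for y in ya: print(onplane(a,y[0],.08).round(4))
for y in yb: print(onplane(b,y[0],.08).round(4))
E
```

```text
[([260.8, 223.8], 130, [254, 218, 15, 13]), ([273.8, 237.8], 144, [266, 232, 17, 13]), ([287.5, 249.3], 165, [280, 243, 17, 14]), ([303.0, 263.4], 171, [295, 257, 18, 14])]
[([282.4, 244.7], 30, [276, 241, 14, 7]), ([293.0, 255.6], 30, [286, 252, 15, 7])]
[[ 13.7396  19.9265 -19.4433]
 [  2.8535   3.042   -3.4172]]
[ 0.5063 -0.1843  0.08  ]
[ 0.5004 -0.2454  0.08  ]
[ 0.5013 -0.2963  0.08  ]
[ 0.5002 -0.353   0.08  ]
[ 0.4933 -0.3107  0.08  ]
[ 0.493  -0.3658  0.08  ]
```

Run:
```python
from workcell import *
from h import *
o=get_obs();p=np.array(o["position"])
bot.servo_line([p[0],p[1],.42],velocity=.3)
q=[0,1,0,0]
for i,t in enumerate([[.45,-.27,.33]]):
    bot.reach(t,q)
    hand.move_gripper(0.0,20)
    c=vision.read_camera("wrist");np.savez(f"w{i}.npz",**c);cv2.imwrite(f"pics/w{i}.png",c["frame"][:,:,::-1])
    print(np.linalg.inv(c["view"])[:3].round(3).tolist(),yellow(c["frame"],200))
o=get_obs();print(o["time_s"],o["position"],o["joint_pos"],o["wrist_force"],o["gripper_width"])
```

```text
[[0.0, 0.959, 0.283, 0.378], [1.0, -0.0, 0.0, -0.27], [0.0, 0.283, -0.959, 0.457]] [([216.7, 225.1], 702, [203, 213, 29, 25]), ([263.6, 226.4], 695, [250, 214, 29, 25]), ([310.7, 226.4], 702, [297, 214, 29, 26]), ([358.5, 229.0], 702, [344, 217, 30, 25])]
4.6167 [ 0.44998765 -0.26999587  0.32999609] [-5.43288525e-01  1.23343824e-01  1.74772754e+00  8.89934369e-06
  1.27052930e+00 -2.11408393e+00] [ 0.64317817  0.08335015 -0.27790505] 0.0001380378108660372
```

View pics/w0.png

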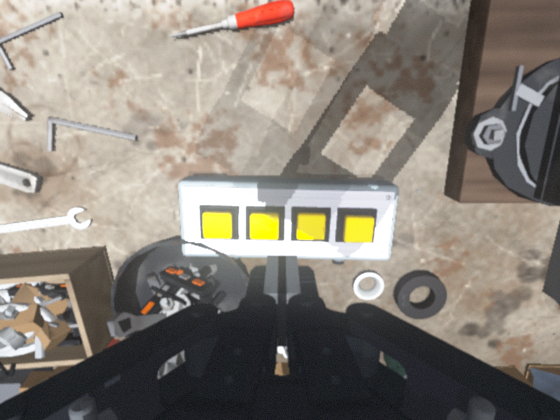

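The wrist view shows the four keys in a row at about (217,225), (264,226), (311,226) and (358,229); place 4 is on the left and place 1 on the right. I triangulate these against the scene view.

Run:
```python
from h import *
a,w=np.load("scene0.npz"),np.load("w0.npz")
ya,yw=yellow(a["frame"]),yellow(w["frame"],200)[::-1]
pts=np.array([tri(a,p[0],w,q[0]) for p,q in zip(ya,yw)]);print(pts.round(4),np.linalg.norm(np.diff(pts,axis=0),axis=1))
z=pts[:,2].mean()
for z in(.066,z,.096):
    g=np.array([onplane(w,q[0],z) for q in yw]);print(z,g.round(4).tolist(),np.linalg.norm(g[0]-g[3])/3)
```

```text
[[ 0.5121 -0.1764  0.0724]
 [ 0.5098 -0.2338  0.0677]
 [ 0.507  -0.2908  0.0737]
 [ 0.506  -0.3474  0.0731]] [0.05758711 0.05738589 0.05667421]
0.066 [[0.515, -0.1751, 0.066], [0.5116, -0.234, 0.066], [0.5116, -0.2919, 0.066], [0.5099, -0.3494, 0.066]] 0.058146545925001215
0.07171640908677189 [[0.513, -0.1765, 0.0717], [0.5096, -0.2346, 0.0717], [0.5096, -0.2916, 0.0717], [0.5079, -0.3483, 0.0717]] 0.05729553526901019
0.096 [[0.5044, -0.1824, 0.096], [0.5013, -0.2368, 0.096], [0.5013, -0.2902, 0.096], [0.4997, -0.3433, 0.096]] 0.05368039955720388
```

```bash
cat >> h.py <<'E'
from workcell import *
XY=[(.510,-.178),(.509,-.235),(.5085,-.291),(.507,-.347)]
def fz(n=3):
    v=[]
    for _ in range(n): bot.dwell(.01);v.append(get_obs()["wrist_force"][2])
    return float(np.mean(v))
def tap(i,ztop,v=.15):
    x,y=XY[i];T=bot.tcp_to_tips
    bot.servo_line([x,y,ztop+T],velocity=v);bot.dwell(.15)
    b=fz(8);log=[];z=ztop;c=None
    while z>.055:
        z-=.001;bot.servo_line([x,y,z+T],velocity=.02)
        f=fz()-b;log.append((round(get_obs()["position"][2]-T,4),round(f,2)))
        if c is None and f>.7:c=z
        if f>3 or(c and z<c-.0025):break
    bot.servo_line([x,y,ztop+T],velocity=.1)
    print("place",i+1,"base",round(b,2),"contact",c,log[-8:],"t",get_obs()["time_s"],flush=True)
    return c,log
E
python3 - <<'E'
from h import *
bot.servo_line([.509,-.235,.15],velocity=.2)
tap(1,.092)
E
```

```text
place 2 base -0.45 contact 0.088 [(np.float64(0.0912), 0.1), (np.float64(0.0899), 0.51), (np.float64(0.0889), 0.09), (np.float64(0.088), 0.9), (np.float64(0.0869), 0.22), (np.float64(0.086), 0.15), (np.float64(0.0849), 0.29)] t 8.55
```

Sensor noise caused a false contact, so I'll average more samples and confirm each contact.

```bash
sed -i 's/        f=fz()-b;/        f=fz(4)-b\n        if f>.6: f=fz(12)-b\n        /; s/log\[-8:\]/[(float(p),q) for p,q in log[-8:]]/' h.py
python3 - <<'E'
from h import *
tap(1,.086)
E
```

```text
place 2 base 0.02 contact 0.07599999999999998 [(0.083, -0.07), (0.082, 0.17), (0.081, -0.17), (0.08, -0.49), (0.0789, 0.16), (0.0779, -0.17), (0.077, 0.0), (0.0765, 6.21)] t 12.2
```

Place 2 is firm: 6.2 N with no give, where a free key would be about 9 mm down. I press it to the bottom, let go, and check the height afterwards with a light tap.

Run:
```python
from h import *
x,y=XY[1];T=bot.tcp_to_tips
b=fz(10);z=.0765;log=[]
bot.servo_line([x,y,z+T],velocity=.05)
while z>.066:
    z-=.001;bot.servo_line([x,y,z+T],velocity=.02);f=fz(4)-b
    log.append((round(z,4),round(float(get_obs()["position"][2]-T),4),round(f,1)))
    if f>12:break
bot.servo_line([x,y,.09+T],velocity=.1);print(log,get_obs()["time_s"])
tap(1,.084)
```

```text
[(0.0755, 0.0757, 6.1), (0.0745, 0.0747, 6.4), (0.0735, 0.0737, 6.2), (0.0725, 0.0726, 6.4), (0.0715, 0.0716, 5.7), (0.0705, 0.0705, 3.4), (0.0695, 0.0705, 17.1)] 14.9667
place 2 base 0.31 contact 0.08 [(0.083, -0.09), (0.082, -0.59), (0.081, 0.25), (0.0805, 6.02)] t 16.9167
```

The key bottomed 6 mm below its latched height (17 N) and now stands 4 mm higher, at 0.0805. Light taps on the neighbours will confirm they are soft and at the same height.

Run:
```python
from h import *
for i in(2,0):
    x,y=XY[i];bot.servo_line([x,y,.115],velocity=.15);tap(i,.085)
    bot.servo_line([x,y,.115],velocity=.15)
bot.servo_line([.45,-.27,.33],velocity=.25)
c=vision.read_camera("wrist");np.savez("w1.npz",**c);cv2.imwrite("pics/w1.png",c["frame"][:,:,::-1])
print(yellow(c["frame"],200),yellow(np.load("w0.npz")["frame"],200),get_obs()["time_s"])
c=vision.read_camera("scene");f=cv2.resize(c["frame"][200:310,220:340],None,fx=3,fy=3,interpolation=2)
f0=cv2.resize(np.load("scene0.npz")["frame"][200:310,220:340],None,fx=3,fy=3,interpolation=2)
cv2.imwrite("pics/cmp.png",np.hstack([f0,f])[:,:,::-1])
```

```text
place 3 base 0.03 contact 0.079 [(0.083, -0.61), (0.0819, 0.46), (0.0809, -0.26), (0.08, -0.0), (0.079, 1.08), (0.078, 1.63), (0.077, 2.3), (0.076, 2.57)] t 21.1167
place 1 base 0.05 contact 0.082 [(0.0841, 0.28), (0.0831, 0.65), (0.082, 1.37), (0.081, 1.72), (0.08, 2.44), (0.079, 3.31)] t 25.1833
[([215.9, 226.1], 714, [202, 214, 29, 26]), ([262.8, 227.4], 702, [249, 215, 29, 26]), ([310.1, 228.2], 695, [296, 216, 29, 26]), ([358.0, 230.0], 696, [344, 218, 30, 25])] [([216.7, 225.1], 702, [203, 213, 29, 25]), ([263.6, 226.4], 695, [250, 214, 29, 25]), ([310.7, 226.4], 702, [297, 214, 29, 26]), ([358.5, 229.0], 702, [344, 217, 30, 25])] 26.6
```

View pics/cmp.png

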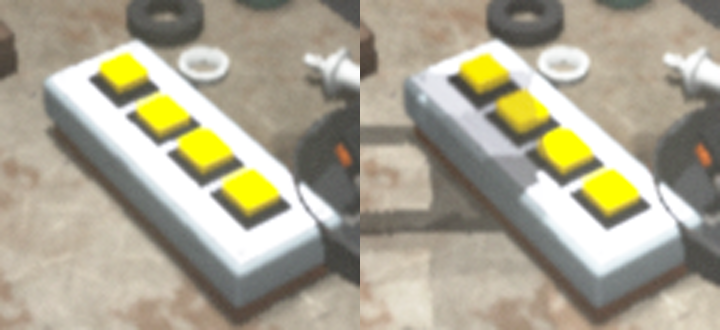

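The before/after crop shows place 2 (right half, near (522,110)) now standing up like the others. The neighbours tapped soft at 0.079 and 0.082 m, and nothing around the box visible in the crop has moved. Handing in.

```bash
python3 -c "
from workcell import *
print(hand_in())"
```

```text
the job is handed in; nothing more can be done
None
```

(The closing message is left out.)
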